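# Move four sample vials to the wire rack in the same order

### The arm

A 6-joint arm with a two-finger parallel gripper is mounted at the origin on the work surface. World frame = base frame: x ahead of the robot, y to its left, z up, the work surface at z = 0. Lengths are in m, angles in rad, forces in N, time in s.
With the tool pointing down it reaches from about 0.4 to 0.825 m from the base axis. Payload 7 kg.
Tool frame: the origin (TCP) lies between the finger pads; the fingertips stand 8 mm ahead of it and the grasp point (between the pads) lies 11 mm behind it (arm.finger_overhang is the distance from the TCP to the fingertips, in m); z points along the fingers, y is the line along which they close (so a half turn about z gives the same grasp; the last joint's range is limited). The gripper opens to 88 mm and grips with 3 to 60 N. Pads are 19 mm wide; open, the fingers measure 130 mm over their backs; the gripper's body (78 mm by 193 mm) begins 47 mm behind the grasp point.
Start: joints at [0.288, 0.359, 0.012, 0, -1.224, -0.288], TCP at [0.675, -0, 0.235] pointing down, gripper open.
Joint ranges: [-3.07, 3.07], [-1.43, 2.12], [-1.02, 1.25], [-3.03, 1.67], [-3.05, -0], [-3.03, 3.03]. Speed limits (rad/s): [2.39, 2.39, 3.01, 3.14, 3.14, 3.14].

### API

Orientations are given as [roll, pitch, yaw] about the fixed x, y, z axes, in that order (R = Rz(yaw) Ry(pitch) Rx(roll)).
In Python, from station import arm gives the robot as it stands.
- The arm moves only by the tool move_arm, never from a script. Its argument "rows" is text: rows parted by semicolons, each of 7 numbers parted by spaces: the turn, a rotation vector about the tool's x, y, z in degrees, then the shift along the tool's x, y, z in m, then the finger opening in m, from 0 to 0.0876. A call has 1 to 8 rows; each row shifts and turns the commanded pose from where the row before left it, along the tool's axes as they then stand; what a row does not reach is not made up. A row lasts 1/8 s, in which the tool goes at most 62.5 mm and 10.7 degrees, less where a joint would pass 70% of its speed; a pose out of reach is approached as far as the arm can. A call is refused whole if a number of a shift passes 0.0625 or a number of a turn 10.7, either way. A call with a gripper value outside its range is refused whole. The fingers move at their own pace and stop on an object; "squeeze" is the grip in N (left out, the last holds). Time passes only in rows, so rows that do not move let the fingers close. It gives the time, the measured TCP pose, the force, the opening and the grip force at its end, in the units of the state.
- arm.get_state(): the state, without advancing time (a new reading comes with each control period).
- arm.grab_frame(name): name is "scene" or "side" or "wrist"; returns (picture, depth): 480x640x3 uint8, blue, green, red; 480x640 float32, m along the optical axis (not along the pixel's ray), 0 where there is no reading.
- arm.camera_model(name): a dict with "mtx" (3x3 intrinsics, pixels), "camera_from_world" (4x4, takes a point from world to camera coordinates); the wrist camera has in their place "mount" (4x4, takes a point from camera to tool coordinates, whose origin is the TCP and whose axes are the flange's). Camera axes: x right, y down, z forward; pixel columns grow to the right and rows downward; lengths in m; the calibration is good to about 2 mm. A picture is of the moment at which its call begins: read the wrist's pose just before it. camera_model takes no time and is no camera call.
- arm.job_done(): hands the job in; it is judged then, once.
The state is a dict: "t": time; "q": joint angles; "qd": joint speeds; "joint_efforts": joint torques, N m; "eef_pos": TCP position; "ee_rot": TCP orientation; "force": force on the tool from outside, world axes, zero at the start; "moment": the same for the moment, N m; "width": finger opening in m; "gripper_force": force on a finger pad.
Only numpy, scipy, OpenCV 4.12 (cv2) and the standard library are available. Lean on these libraries where they do the work, as an engineer would, in place of code of your own. Each camera call takes 0.05 s, during which the arm holds its last target. There are 200 camera calls.

### The job

Move the four sample vials from the grey transport rack into the wire rack, one to each compartment, keeping their order as counted from the handles: the vial that stands nearest the transport rack's handle goes into the compartment nearest the wire rack's handle, and so on to the far end. Keep the vials upright on the way and leave each standing upright on the floor of its compartment.

Things in the scene. Friction and masses are not known exactly. Their poses are not given: they have to be found in the camera images.
- vial_a_mid (a point): sample vial: upright white cylinder 30 mm across, 78 mm high, with a broad flat ribbed yellow cap, 36 mm across, 12 mm high (shortest vial); 90 mm high in all, 60 g. Point: on its axis half-way up, 45 mm above its foot; z up. Starts in one of the transport rack's cups, foot 14 mm above the table. Grip the cylinder 60 to 75 mm above the foot, across the row, clear of neighbours and racks.
- vial_b_mid (a point): sample vial: upright white cylinder 30 mm across, 78 mm high, with a hexagonal yellow cap, 30 mm over corners, 18 mm high; 96 mm high in all, 60 g. Point: on its axis half-way up, 48 mm above its foot; z up. Starts in one of the transport rack's cups, foot 14 mm above the table. Grip the cylinder 60 to 75 mm above the foot, across the row, clear of neighbours and racks.
- vial_c_mid (a point): sample vial: upright white cylinder 30 mm across, 78 mm high, with a white cone shoulder and narrow yellow cap, 18 mm across (tallest vial); 106 mm high in all, 60 g. Point: on its axis half-way up, 53 mm above its foot; z up. Starts in one of the transport rack's cups, foot 14 mm above the table. Grip the cylinder 60 to 75 mm above the foot, across the row, clear of neighbours and racks.
- vial_d_mid (a point): sample vial: upright white cylinder 30 mm across, 78 mm high, with a tall ribbed yellow cap, 31 mm across, 24 mm high; 102 mm high in all, 60 g. Point: on its axis half-way up, 51 mm above its foot; z up. Starts in one of the transport rack's cups, foot 14 mm above the table. Grip the cylinder 60 to 75 mm above the foot, across the row, clear of neighbours and racks.
- holder_a: the round grey cup, fixed on the transport rack, in which vial_a stands at the start: outside 45 mm, bore 39 mm, 24 mm high, floor 4 mm thick. The four cups look alike; which of the rack's four places this one has differs from start to start. Origin: centre of its underside, 10 mm above the table.
- holder_b: the round grey cup, fixed on the transport rack, in which vial_b stands at the start: outside 45 mm, bore 39 mm, 24 mm high, floor 4 mm thick. The four cups look alike; which of the rack's four places this one has differs from start to start. Origin: centre of its underside, 10 mm above the table.
- holder_c: the round grey cup, fixed on the transport rack, in which vial_c stands at the start: outside 45 mm, bore 39 mm, 24 mm high, floor 4 mm thick. The four cups look alike; which of the rack's four places this one has differs from start to start. Origin: centre of its underside, 10 mm above the table.
- holder_d: the round grey cup, fixed on the transport rack, in which vial_d stands at the start: outside 45 mm, bore 39 mm, 24 mm high, floor 4 mm thick. The four cups look alike; which of the rack's four places this one has differs from start to start. Origin: centre of its underside, 10 mm above the table.
- transport_rack: grey plastic rack, fixed, where the vials start: base 62 x 244 x 10 mm, four grey cups in a row; at one end only, a black loop handle sticks out 43 mm, flat over the table. Origin: centre of the base's underside; y along the row, +y towards the handle, z up. From the handle, places 1 to 4 are at y = +87, +29, -29, -87 mm, x = 0.
- wire_rack: empty steel wire rack, fixed: dark bottom 54 x 236 x 3 mm, wires round four compartments in a row up to 27 mm above the table; at one end only, a wire loop handle sticks out 45 mm. Compartments: 46 mm across the row, 54 mm along. Origin: underside centre, on the table; +y along the row to the handle, z up. From the handle, 1 to 4 centre at y = +87, +29, -29, -87 mm, x = 0; floor 3 mm up.
Not all that is in view belongs to the job. What is shaped like the part that bears vial_b_mid but blue or purple is not meant.

How it is judged:
At the end, for the whole second after the job is handed in: Each vial stands in the wire rack's compartment whose number, counted from the handle, is that of its place in the transport rack at the start: axis within 16 mm along and 14 mm across the row of the centre, foot within 6 mm of the floor, upright within 0.12 rad, at rest (((y of holder_a in the frame of transport_rack between 0.072 and 0.102 m and y of vial_a_mid in the frame of wire_rack between 0.071 and 0.103 m) or (y of holder_a in the frame of transport_rack between 0.014 and 0.044 m and y of vial_a_mid in the frame of wire_rack between 0.013 and 0.045 m) or (y of holder_a in the frame of transport_rack between -0.044 and -0.014 m and y of vial_a_mid in the frame of wire_rack between -0.045 and -0.013 m) or (y of holder_a in the frame of transport_rack between -0.102 and -0.072 m and y of vial_a_mid in the frame of wire_rack between -0.103 and -0.071 m)) and x of vial_a_mid in the frame of wire_rack between -0.014 and 0.014 m and z of vial_a_mid in the frame of wire_rack between 0.042 and 0.054 m and angle between each of vial_a_mid, vial_b_mid, vial_c_mid, vial_d_mid's own z axis and vertical below 0.12 rad and linear speed of each of vial_a, vial_b, vial_c, vial_d below 0.02 m/s and angular speed of each of vial_a, vial_b, vial_c, vial_d below 0.2 rad/s and ((y of holder_b in the frame of transport_rack between 0.072 and 0.102 m and y of vial_b_mid in the frame of wire_rack between 0.071 and 0.103 m) or (y of holder_b in the frame of transport_rack between 0.014 and 0.044 m and y of vial_b_mid in the frame of wire_rack between 0.013 and 0.045 m) or (y of holder_b in the frame of transport_rack between -0.044 and -0.014 m and y of vial_b_mid in the frame of wire_rack between -0.045 and -0.013 m) or (y of holder_b in the frame of transport_rack between -0.102 and -0.072 m and y of vial_b_mid in the frame of wire_rack between -0.103 and -0.071 m)) and x of vial_b_mid in the frame of wire_rack between -0.014 and 0.014 m and z of vial_b_mid in the frame of wire_rack between 0.045 and 0.057 m and ((y of holder_c in the frame of transport_rack between 0.072 and 0.102 m and y of vial_c_mid in the frame of wire_rack between 0.071 and 0.103 m) or (y of holder_c in the frame of transport_rack between 0.014 and 0.044 m and y of vial_c_mid in the frame of wire_rack between 0.013 and 0.045 m) or (y of holder_c in the frame of transport_rack between -0.044 and -0.014 m and y of vial_c_mid in the frame of wire_rack between -0.045 and -0.013 m) or (y of holder_c in the frame of transport_rack between -0.102 and -0.072 m and y of vial_c_mid in the frame of wire_rack between -0.103 and -0.071 m)) and x of vial_c_mid in the frame of wire_rack between -0.014 and 0.014 m and z of vial_c_mid in the frame of wire_rack between 0.05 and 0.062 m and ((y of holder_d in the frame of transport_rack between 0.072 and 0.102 m and y of vial_d_mid in the frame of wire_rack between 0.071 and 0.103 m) or (y of holder_d in the frame of transport_rack between 0.014 and 0.044 m and y of vial_d_mid in the frame of wire_rack between 0.013 and 0.045 m) or (y of holder_d in the frame of transport_rack between -0.044 and -0.014 m and y of vial_d_mid in the frame of wire_rack between -0.045 and -0.013 m) or (y of holder_d in the frame of transport_rack between -0.102 and -0.072 m and y of vial_d_mid in the frame of wire_rack between -0.103 and -0.071 m)) and x of vial_d_mid in the frame of wire_rack between -0.014 and 0.014 m and z of vial_d_mid in the frame of wire_rack between 0.048 and 0.06 m); the robot touches nothing.
It fails at once if a vial is tipped over or carried tilted by more than 40 degrees (angle between any of vial_a_mid, vial_b_mid, vial_c_mid, vial_d_mid's own z axis and vertical above 0.7 rad).
It also fails if it takes over 104 s, if anything falls off the work surface, if the arm or the gripper's body presses on something with over 40 N, if the wrist force passes 120 N, or if a joint passes its speed limit or range.

## Working session

There is one attempt and no reset: what is moved stays moved. The work goes in short steps, Python scripts to look and compute and a tool call to move; the robot and the scene stay as the last step left them, time stands still between calls to the robot, and variables do not carry over. Pictures are saved under pics/ and viewed, at most 14 in all, crops included, and the job is handed in when it is done.

Besides the shell and the picture viewer there is one more tool, called after "Call:" as name(argument=value, ...) on one line, values as JSON. move_arm: Moves the arm, as the interface text tells. Its arguments: {"type":"object","properties":{"rows":{"type":"string"},"squeeze":{"type":"number"}},"required":["rows"]}

```bash
mkdir -p pics; cat > h.py <<'E'
import numpy as np, cv2
from station import arm
def grab(n,f):
    p,d=arm.grab_frame(n); cv2.imwrite('pics/'+f+'.png',p); np.save('pics/'+f+'.npy',d); return p,d
def w2c(n): return arm.camera_model(n)
def pt(n,d,u,v):
    m=arm.camera_model(n); K=m['mtx']; z=d[int(v),int(u)]
    c=np.array([(u-K[0][2])/K[0][0]*z,(v-K[1][2])/K[1][1]*z,z,1]); return (np.linalg.inv(m['camera_from_world'])@c)[:3]
def plane(n,u,v,z):
    m=arm.camera_model(n); K=np.array(m['mtx']); T=np.linalg.inv(m['camera_from_world'])
    r=T[:3,:3]@np.linalg.solve(K,[u,v,1]); o=T[:3,3]; return o+r*(z-o[2])/r[2]
def proj(n,p):
    m=arm.camera_model(n); c=np.array(m['camera_from_world'])@np.r_[p,1]; q=np.array(m['mtx'])@c[:3]; return q[:2]/q[2]
E
python3 - <<'E'
from h import *
grab('scene','s1');grab('side','d1')
print(arm.get_state())
for n in ('scene','side'): m=arm.camera_model(n); print(np.linalg.inv(m['camera_from_world']).round(3),m['mtx'])
print(arm.camera_model('wrist'))
E
```

```text
{'t': 0.1, 'q': array([ 2.88088848e-01,  3.59332901e-01,  1.11930316e-02, -3.05449442e-04,
       -1.22409871e+00, -2.88109829e-01]), 'qd': array([ 0.00208379, -0.00126619,  0.00256329, -0.00053769,  0.0009758 ,
        0.00127738]), 'joint_efforts': array([-1.42273191e-03, -5.84165347e+01,  2.93752134e+01,  7.01551259e+00,
        1.01412315e-02, -6.66964229e-05]), 'eef_pos': array([ 6.74596091e-01, -2.83764421e-05,  2.33724035e-01]), 'ee_rot': array([ 3.14012825e+00, -1.34515115e-04, -1.57092121e+00]), 'force': array([-6.18695374e-01, -1.39918743e-04,  3.77893104e-01]), 'moment': array([ 0.01393423,  0.00928087, -0.0253522 ]), 'gripper_force': 0.0, 'width': 0.08769266691370177}
[[ 0.749  0.371 -0.549  1.002]
 [ 0.663 -0.413  0.624 -0.547]
 [ 0.005 -0.832 -0.555  0.567]
 [ 0.     0.     0.     1.   ]] [[459.93698258   0.         316.63232762]
 [  0.         459.93698258 236.60611844]
 [  0.           0.           1.        ]]
[[-0.994 -0.07   0.081  0.463]
 [-0.107  0.617 -0.78   0.521]
 [ 0.005 -0.784 -0.621  0.509]
 [ 0.     0.     0.     1.   ]] [[458.08980902   0.         316.82899728]
 [  0.         458.08980902 241.16647996]
 [  0.           0.           1.        ]]
{'mtx': array([[375.42057165,   0.        , 319.16973316],
       [  0.        , 375.42057165, 243.66744863],
       [  0.        ,   0.        ,   1.        ]]), 'mount': array([[-2.05754679e-04, -9.55845596e-01, -2.93869282e-01,
         7.96418988e-02],
       [ 9.99999890e-01, -3.20469377e-04,  3.42208568e-04,
         6.70124276e-04],
       [-4.21274658e-04, -2.93869180e-01,  9.55845556e-01,
        -1.50148832e-01],
       [ 0.00000000e+00,  0.00000000e+00,  0.00000000e+00,
         1.00000000e+00]])}
```

View pics/s1.png

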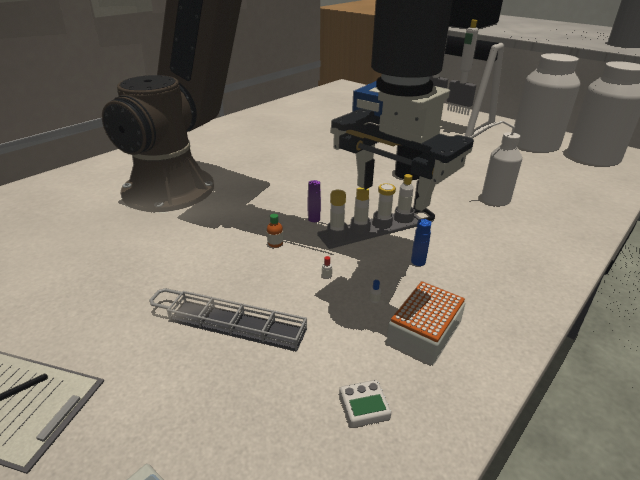

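View pics/d1.png

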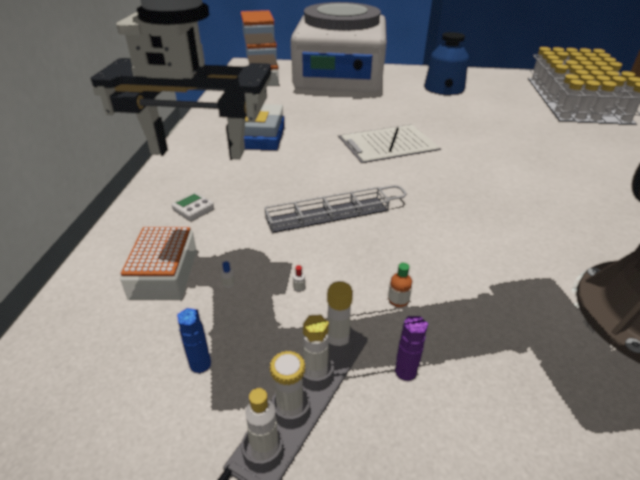

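Scene: the vials stand at about (338,210), (362,205), (386,203) and (406,198), with the handle near (428,215). Purple (314,200) and blue (422,243) are decoys, and the wire rack is at (240,320) with its handle at (165,300). In the side view the vials are at (340,310), (316,345), (288,385) and (262,425). I'll check this in one close crop.

```bash
python3 - <<'E'
from h import *
s=cv2.imread('pics/s1.png');d=cv2.imread('pics/d1.png')
a=cv2.resize(s[165:255,300:450],(750,450),interpolation=2)[:, :]
a=cv2.resize(s[165:255,300:450],(400,240),interpolation=2)
w=cv2.resize(s[280:355,140:320],(400,167),interpolation=2)
b=cv2.resize(d[270:480,200:380],(400,467),interpolation=2)
o=np.zeros((480,800,3),np.uint8);o[:240,:400]=a;o[250:417,:400]=w;o[:467,400:]=b
cv2.imwrite('pics/c1.png',o)
D=np.load('pics/s1.npy');E=np.load('pics/d1.npy')
for n,dd,l in(('scene',D,[(338,212),(362,208),(386,206),(406,202),(240,320)]),('side',E,[(340,325),(316,358),(288,395),(262,440)])):
  for u,v in l: print(n,u,v,pt(n,dd,u,v).round(3))
# caps tops via depth: points above z .08
for n,dd in(('scene',D),('side',E)):
  m=arm.camera_model(n);K=m['mtx'];T=np.linalg.inv(m['camera_from_world']);V,U=np.mgrid[:480,:640]
  P=np.stack([(U-K[0][2])/K[0][0]*dd,(V-K[1][2])/K[1][1]*dd,dd,1+0*dd],-1)@T.T
  np.save('pics/P_'+n,P[...,:3])
# rack corners guess, bottom plane z=.003 and top z=.027
print([plane('scene',u,v,.027).round(3) for u,v in((178,292),(306,320),(298,339),(170,310))])
E
```

```text
scene 338 212 [0.488 0.106 0.076]
scene 362 208 [0.511 0.158 0.071]
scene 386 206 [0.536 0.214 0.062]
scene 406 202 [0.555 0.266 0.058]
scene 240 320 [ 0.517 -0.196  0.002]
side 340 325 [0.473 0.13  0.065]
side 316 358 [0.498 0.183 0.064]
side 288 395 [0.522 0.24  0.071]
side 262 440 [0.541 0.29  0.065]
[array([ 0.402, -0.238,  0.027]), array([ 0.62 , -0.138,  0.027]), array([ 0.64 , -0.178,  0.027]), array([ 0.431, -0.275,  0.027])]
```

View pics/c1.png

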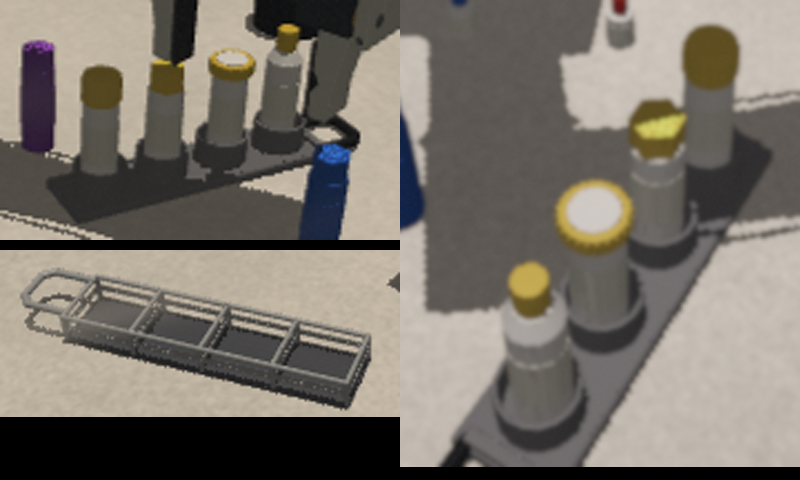

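```bash
python3 - <<'E'
from h import *
from scipy.optimize import least_squares
P=np.concatenate([np.load(f'pics/P_{n}.npy').reshape(-1,3) for n in('scene','side')])
src=np.r_[np.zeros(480*640),np.ones(480*640)]
C=[]
for nm,x,y in(('c',.551,.278),('a',.529,.227),('b',.504,.17),('d',.48,.118)):
  m=(P[:,2]>.045)&(P[:,2]<.085)&(np.hypot(P[:,0]-x,P[:,1]-y)<.028)
  out=[]
  for k in(0,1,None):
    q=P[m if k is None else m&(src==k)]
    r=least_squares(lambda c:np.hypot(q[:,0]-c[0],q[:,1]-c[1])-.015,[x,y],loss='soft_l1',f_scale=.002)
    out.append(r.x.round(4).tolist())
  t=P[(np.hypot(P[:,0]-out[2][0],P[:,1]-out[2][1])<.016)]; C.append(out[2])
  print(nm,out,m.sum(),'top',np.percentile(t[:,2],99).round(4))
C=np.array(C);print(np.diff(C,axis=0),np.linalg.norm(np.diff(C,axis=0),axis=1))
c=C.mean(0);d=C[0]-C[3];print('rack',c,np.degrees(np.arctan2(d[1],d[0])))
# wire rack: dark points
s=cv2.imread('pics/s1.png');p=np.load('pics/P_scene.npy')
Z=p[280:355,145:315];g=s[280:355,145:315].max(2)
for lo,hi in((-.003,.01),(.02,.035)):
  m=(Z[...,2]>lo)&(Z[...,2]<hi)&((g<90) if lo<0 else True); q=Z[m][:,:2].astype(np.float32); print(len(q),cv2.minAreaRect(q),q.mean(0))
E
```

```text
c [[0.5458, 0.2747], [0.545, 0.2752], [0.5452, 0.2751]] 835 top 0.1206
a [[0.5258, 0.2248], [0.525, 0.2249], [0.5252, 0.2248]] 792 top 0.1052
b [[0.5018, 0.1685], [0.501, 0.1688], [0.5013, 0.1687]] 763 top 0.1105
d [[0.4773, 0.1156], [0.4766, 0.1157], [0.4768, 0.1157]] 731 top 0.1165
[[-0.02   -0.0503]
 [-0.0239 -0.0561]
 [-0.0245 -0.053 ]] [0.05413031 0.06097885 0.05838878]
rack [0.512125 0.196075] 66.77538566701506
1939 ((0.4994983971118927, -0.21382804214954376), (0.2802566587924957, 0.056455228477716446), 24.505985260009766) [ 0.5356947  -0.19956869]
1076 ((0.4997199773788452, -0.2134210169315338), (0.27956122159957886, 0.057051025331020355), 24.355836868286133) [ 0.5007919 -0.2151432]
```

```bash
python3 - <<'E'
from h import *
D=np.load('pics/s1.npy');E=np.load('pics/d1.npy')
P=np.load('pics/P_scene.npy')
for k,(u,v,w,h) in dict(purple=(306,178,16,45),blue=(414,218,16,48),orange=(266,211,20,37),red=(321,256,12,22),tiny=(372,279,9,20)).items():
  q=P[v:v+h,u:u+w].reshape(-1,3); q=q[(q[:,2]>.012)&(q[:,2]<.2)]; print(k,np.median(q,0).round(3),np.percentile(q[:,2],97).round(3))
E
```

```text
purple [0.394 0.135 0.059] 0.095
blue [0.662 0.151 0.061] 0.095
orange [0.398 0.005 0.04 ] 0.071
red [ 0.549 -0.002  0.026] 0.044
tiny [0.662 0.002 0.026] 0.044
```

Two cameras agree on the vial axes within 1 mm, and the tops match the heights given. Order from the handle is c, a, b, d. I'll start with d (place 4).

Call:
move_arm(rows="0 0 0 -0.029 0.0495 0 0.065; 0 0 0 -0.029 0.0495 0 0.065; 0 0 0 -0.029 0.0495 0 0.065; 0 0 0 -0.029 0.0495 0 0.065; 0 0 7.7 0 0 0 0.065; 0 0 7.7 0 0 0 0.065; 0 0 7.7 0 0 0 0.065; 0 0 0 0 0 0 0.065", squeeze=15)

```text
t: 1.1
eef_pos: [0.4767, 0.1159, 0.2344]
ee_rot: [3.141, -0.0, -1.973]
force: [0.7, -0.1, -0.2]
width: 0.0652
gripper_force: 0.0
```

```bash
cat >> h.py <<'E'
from scipy.spatial.transform import Rotation as Ro
def delta(x,y,z=None):
    s=arm.get_state(); R=Ro.from_euler('xyz',s['ee_rot']).as_matrix(); p=np.array(s['eef_pos'])
    t=np.array([x,y,p[2] if z is None else z]); print('tool shift',(R.T@(t-p)).round(4),'rpy',np.degrees(s['ee_rot']).round(2),'pos',p.round(4),'t',round(s['t'],2),'w',s['width'],s['gripper_force'])
E
python3 -c "
from h import *
delta(.4768,.1157,.070)
grab('wrist','w1')"
```

```text
tool shift [ 1.000e-04 -2.000e-04  1.644e-01] rpy [ 1.7998e+02 -2.0000e-02 -1.1305e+02] pos [0.4767 0.1159 0.2344] t 1.1 w 0.0652053510068415 0.0
```

View pics/w1.png

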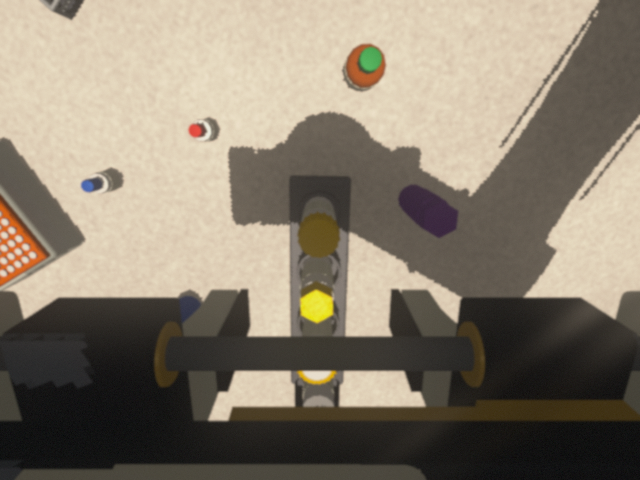

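The wrist view shows vial d's ribbed cap at (318,235); the predicted point under the TCP is (319,240), so it is centred. The fingers clear the decoys. Descending to grip.

Call:
move_arm(rows="0 0 0 0 0 0.055 0.065; 0 0 0 0 0 0.055 0.065; 0 0 0 0 0 0.045 0.065; 0 0 0 0 0 0.009 0.065; 0 0 0 0 0 0 0.02; 0 0 0 0 0 0 0.02; 0 0 0 0 0 0 0.02; 0 0 0 0 0 0 0.02", squeeze=15)

```text
t: 2.15
eef_pos: [0.4774, 0.1163, 0.0715]
ee_rot: [-3.141, 0.002, -1.974]
force: [0.2, -0.5, 0.1]
width: 0.0306
gripper_force: 11.3
```

Call:
move_arm(rows="0 0 0 0 0 -0.03 0.02; 0 0 0 0 0 -0.05 0.02; 0 0 0 0 0 -0.055 0.02; 0 0 0 0.02 -0.021 0 0.02; 0 0 0 0.04 -0.042 0 0.02; 0 0 0 0.04 -0.042 0 0.02; 0 0 0 0.04 -0.042 0 0.02; 0 0 0 0.04 -0.042 0 0.02")

```text
t: 3.15
eef_pos: [0.5807, -0.1255, 0.206]
ee_rot: [-3.141, 0.0, -1.974]
force: [1.1, 0.4, -0.4]
width: 0.0305
gripper_force: 15.0
```

Call:
move_arm(rows="0 0 0 0.024 -0.025 0 0.02; 0 0 0 0.01 -0.01 0 0.02; 0 0 10.6 0 0 0 0.02; 0 0 10.6 0 0 0 0.02; 0 0 10.6 0 0 0 0.02; 0 0 10.6 0 0 0 0.02; 0 0 0 0 0 0 0.02; 0 0 0 0 0 0 0.02")

```text
t: 4.15
eef_pos: [0.599, -0.1683, 0.2058]
ee_rot: [-3.142, 0.0, -2.709]
force: [-0.1, -0.3, -0.4]
width: 0.0307
gripper_force: 15.0
```

```bash
python3 -c "
from h import *
delta(.5990,-.1685,.0615)
grab('wrist','w2')"
```

```text
tool shift [ 1.000e-04 -2.000e-04  1.443e-01] rpy [-1.8000e+02  2.0000e-02 -1.5523e+02] pos [ 0.599  -0.1683  0.2058] t 4.15 w 0.030661958189287058 15.000151991844177
```

View pics/w2.png

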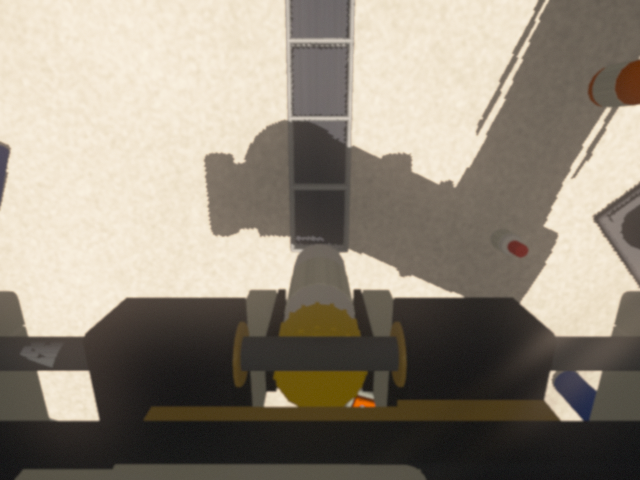

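The wrist view shows dividers at rows 186, 118 and 42 (predicted 189, 119, 41) and the rack centreline at u≈320 (predicted 318.5). That is within about 2 mm, so I'll lower it.

Call:
move_arm(rows="0 0 0 0 0 0.04 0.02; 0 0 0 0 0 0.05 0.02; 0 0 0 0 0 0.035 0.02; 0 0 0 0 0 0.012 0.02; 0 0 0 0 0 0.007 0.02; 0 0 0 0 0 0 0.02; 0 0 0 0 0 0 0.02")

```text
t: 5.08
eef_pos: [0.5999, -0.1688, 0.0629]
ee_rot: [-3.141, 0.002, -2.714]
force: [0.7, 0.4, -0.5]
width: 0.0304
gripper_force: 15.0
```

Call:
move_arm(rows="0 0 0 0 0 0.002 0.02; 0 0 0 0 0 0 0.02; 0 0 0 0 0 0 0.065; 0 0 0 0 0 0 0.065; 0 0 0 0 0 0 0.065; 0 0 0 0 0 -0.04 0.065; 0 0 0 0 0 -0.055 0.065; 0 0 0 0 0 -0.05 0.065")

```text
t: 6.08
eef_pos: [0.5989, -0.1688, 0.2062]
ee_rot: [-3.142, -0.0, -2.714]
force: [0.3, -1.0, -0.3]
width: 0.0653
gripper_force: 0.0
```

```bash
python3 -c "
from h import *
delta(.5013,.1687)
grab('scene','s2')
cv2.imwrite('pics/s2c.png',cv2.resize(cv2.imread('pics/s2.png')[150:370,140:460],(800,550)))"
```

```text
tool shift [-0.0512  0.3476 -0.    ] rpy [-1.800e+02 -1.000e-02 -1.555e+02] pos [ 0.5989 -0.1688  0.2062] t 6.08 w 0.06534789575168763 0.0
```

View pics/s2c.png

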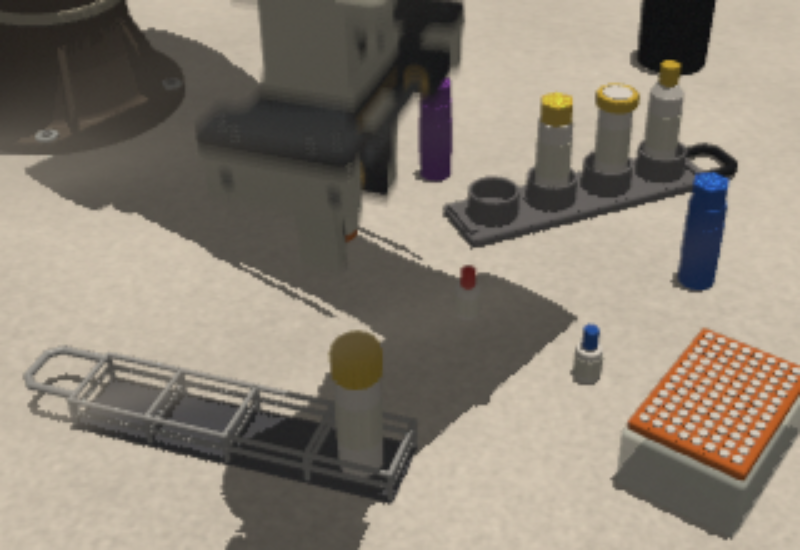

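Vial d stands upright in compartment 4 at crop (358,410). Next is b.

Call:
move_arm(rows="0 0 0 -0.0073 0.0497 0 0.065; 0 0 0 -0.0073 0.0497 0 0.065; 0 0 0 -0.0073 0.0497 0 0.065; 0 0 0 -0.0073 0.0497 0 0.065; 0 0 0 -0.0073 0.0497 0 0.065; 0 0 0 -0.0073 0.0497 0 0.065; 0 0 0 -0.0073 0.0497 0 0.065; 0 0 -10.6 0 0 0 0.065")

```text
t: 7.12
eef_pos: [0.5004, 0.1718, 0.2044]
ee_rot: [3.141, 0.0, -2.523]
force: [-0.8, 0.2, 0.7]
width: 0.065
gripper_force: 0.0
```

Call:
move_arm(rows="0 0 -10.6 0 0 0 0.065; 0 0 -10.6 0 0 0 0.065; 0 0 -10.6 0 0 0 0.065; 0 0 0 0 0 0 0.065")

```text
t: 7.62
eef_pos: [0.5011, 0.169, 0.2043]
ee_rot: [3.141, -0.0, -1.975]
force: [0.4, -0.9, -0.3]
width: 0.0648
gripper_force: 0.0
```

```bash
python3 -c "
from h import *
delta(.5013,.1687,.0705)"
```

```text
tool shift [ 1.000e-04 -3.000e-04  1.338e-01] rpy [ 1.7999e+02 -1.0000e-02 -1.1317e+02] pos [0.5011 0.169  0.2043] t 7.62 w 0.06481380635882933 0.0
```

Call:
move_arm(rows="0 0 0 0 0 0.045 0.065; 0 0 0 0 0 0.055 0.065; 0 0 0 0 0 0.025 0.065; 0 0 0 0 0 0.009 0.065; 0 0 0 0 0 0 0.02; 0 0 0 0 0 0 0.02; 0 0 0 0 0 0 0.02; 0 0 0 0 0 0 0.02")

```text
t: 8.62
eef_pos: [0.5016, 0.1693, 0.0713]
ee_rot: [-3.141, 0.001, -1.974]
force: [-0.1, 0.5, -0.5]
width: 0.0306
gripper_force: 0.4
```

```bash
python3 -c "
from h import *
delta(.5462,-.1924)"
```

```text
tool shift [ 3.151e-01 -1.830e-01 -3.000e-04] rpy [-1.7996e+02  7.0000e-02 -1.1311e+02] pos [0.5016 0.1693 0.0713] t 8.62 w 0.03060326908221707 0.41260496713221073
```

Call:
move_arm(rows="0 0 0 0 0 0 0.02; 0 0 0 0 0 -0.03 0.02; 0 0 0 0 0 -0.05 0.02; 0 0 0 0 0 -0.055 0.02; 0 0 0 0.025 -0.0145 0 0.02; 0 0 0 0.045 -0.026 0 0.02; 0 0 0 0.05 -0.029 0 0.02; 0 0 0 0.05 -0.029 0 0.02")

```text
t: 9.62
eef_pos: [0.5251, -0.0275, 0.2057]
ee_rot: [-3.141, 0.0, -1.973]
force: [0.9, 0.1, -0.5]
width: 0.0296
gripper_force: 15.0
```

Call:
move_arm(rows="0 0 0 0.05 -0.029 0 0.02; 0 0 0 0.05 -0.029 0 0.02; 0 0 0 0.035 -0.02 0 0.02; 0 0 0 0.01 -0.0065 0 0.02; 0 0 10.6 0 0 0 0.02; 0 0 10.6 0 0 0 0.02; 0 0 10.6 0 0 0 0.02; 0 0 10.6 0 0 0 0.02")

```text
t: 10.62
eef_pos: [0.5459, -0.1917, 0.2055]
ee_rot: [3.141, -0.0, -2.72]
force: [0.2, -1.0, -1.1]
width: 0.0296
gripper_force: 15.0
```

Call:
move_arm(rows="0 0 0 0 0 0 0.02; 0 0 0 0 0 0 0.02")

```text
t: 10.88
eef_pos: [0.546, -0.1921, 0.2055]
ee_rot: [3.141, 0.0, -2.709]
force: [0.0, 0.5, 0.1]
width: 0.0297
gripper_force: 15.0
```

```bash
python3 -c "
from h import *
delta(.5462,-.1924,.0605)"
```

```text
tool shift [-0.     -0.0004  0.145 ] rpy [ 179.99    0.   -155.24] pos [ 0.546  -0.1921  0.2055] t 10.88 w 0.029659033008149607 14.993315041065216
```

Call:
move_arm(rows="0 0 0 0 0 0.04 0.02; 0 0 0 0 0 0.05 0.02; 0 0 0 0 0 0.035 0.02; 0 0 0 0 0 0.012 0.02; 0 0 0 0 0 0.007 0.02; 0 0 0 0 0 0.0015 0.02; 0 0 0 0 0 0 0.02")

```text
t: 11.75
eef_pos: [0.5468, -0.1926, 0.0612]
ee_rot: [-3.141, 0.002, -2.714]
force: [0.4, 0.6, -0.3]
width: 0.0298
gripper_force: 15.0
```

Call:
move_arm(rows="0 0 0 0 0 0 0.065; 0 0 0 0 0 0 0.065; 0 0 0 0 0 0 0.065; 0 0 0 0 0 -0.04 0.065; 0 0 0 0 0 -0.055 0.065; 0 0 0 0 0 -0.05 0.065; 0 0 0 0 0 0 0.065")

```text
t: 12.62
eef_pos: [0.5485, -0.1929, 0.2099]
ee_rot: [-3.137, 0.007, -2.713]
force: [0.8, 0.4, -0.1]
width: 0.0649
gripper_force: 0.0
```

```bash
python3 -c "
from h import *
delta(.5252,.2248)"
```

```text
tool shift [-0.1523  0.3897 -0.0007] rpy [-179.74    0.41 -155.46] pos [ 0.5485 -0.1929  0.2099] t 12.62 w 0.06492073960125128 0.0
```

Call:
move_arm(rows="0 0 0 -0.019 0.0487 0 0.065; 0 0 0 -0.019 0.0487 0 0.065; 0 0 0 -0.019 0.0487 0 0.065; 0 0 0 -0.019 0.0487 0 0.065; 0 0 0 -0.019 0.0487 0 0.065; 0 0 0 -0.019 0.0487 0 0.065; 0 0 0 -0.019 0.0487 0 0.065; 0 0 0 -0.019 0.0487 0 0.065")

```text
t: 13.62
eef_pos: [0.5222, 0.2266, 0.2046]
ee_rot: [-3.142, -0.001, -2.714]
force: [1.0, -0.5, -0.4]
width: 0.065
gripper_force: 0.0
```

Call:
move_arm(rows="0 0 -10.6 0 0 0 0.065; 0 0 -10.6 0 0 0 0.065; 0 0 -10.6 0 0 0 0.065; 0 0 -10.6 0 0 0 0.065; 0 0 0 0 0 0 0.065")

```text
t: 14.25
eef_pos: [0.5225, 0.2249, 0.2044]
ee_rot: [3.141, -0.001, -1.975]
force: [-0.0, -0.5, -0.9]
width: 0.0653
gripper_force: 0.0
```

```bash
python3 -c "
from h import *
delta(.5252,.2248,.0705)
grab('scene','s3')
cv2.imwrite('pics/s3c.png',cv2.resize(cv2.imread('pics/s3.png')[150:370,140:460],(800,550)))"
```

```text
tool shift [-0.0011 -0.0026  0.1339] rpy [ 1.7997e+02 -4.0000e-02 -1.1317e+02] pos [0.5225 0.2249 0.2044] t 14.25 w 0.06533439977080654 0.0
```

View pics/s3c.png

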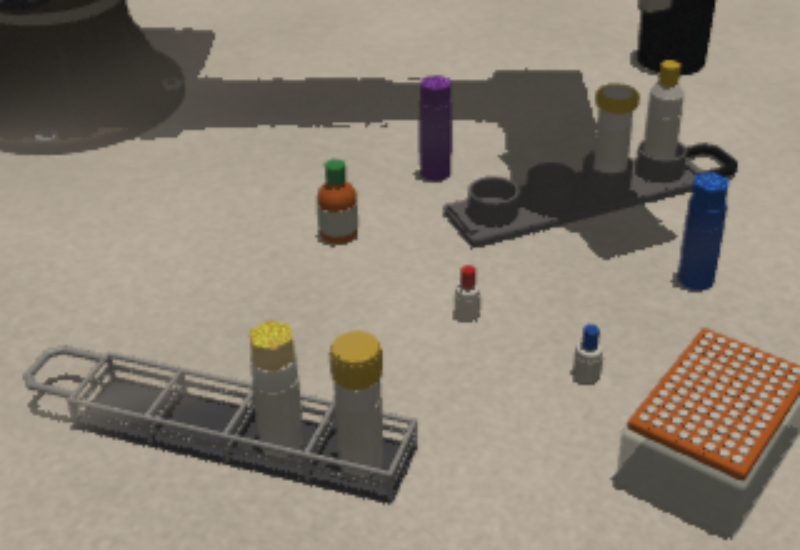

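Vials b (crop 275,390) and d (357,400) are in compartments 3 and 4, but b seems to lean left. I'll measure the tilt.

```bash
cat >> h.py <<'E'
from scipy.optimize import least_squares
def cloud(n,dd):
    m=arm.camera_model(n);K=m['mtx'];T=np.linalg.inv(m['camera_from_world']);V,U=np.mgrid[:480,:640]
    return (np.stack([(U-K[0][2])/K[0][0]*dd,(V-K[1][2])/K[1][1]*dd,dd,1+0*dd],-1)@T.T)[...,:3].reshape(-1,3)
def axis(P,x,y,lo=.035,hi=.078,r=.026):
    q=P[(P[:,2]>lo)&(P[:,2]<hi)&(np.hypot(P[:,0]-x,P[:,1]-y)<r)]
    f=lambda c:np.hypot(q[:,0]-c[0]-c[2]*(q[:,2]-.05),q[:,1]-c[1]-c[3]*(q[:,2]-.05))-.015
    c=least_squares(f,[x,y,0,0],loss='soft_l1',f_scale=.002).x
    print('axis@z.05',c[:2].round(4),'slope',c[2:].round(3),'foot',(c[:2]-.05*c[2:]).round(4),len(q)); return c
E
python3 - <<'E'
from h import *
grab('side','d3')
P=np.vstack([cloud(n,np.load(f'pics/{f}.npy')) for n,f in(('scene','s3'),('side','d3'))])
axis(P,.5990,-.1685);axis(P,.5462,-.1924);axis(P,.5252,.2248,.045,.085);axis(P,.5452,.2751,.045,.085)
E
```

```text
axis@z.05 [ 0.5983 -0.1689] slope [-0.015  0.012] foot [ 0.599  -0.1695] 379
axis@z.05 [ 0.5453 -0.1925] slope [-0.007  0.017] foot [ 0.5457 -0.1933] 440
axis@z.05 [0.5252 0.2251] slope [-0.002 -0.019] foot [0.5253 0.2261] 798
axis@z.05 [0.5453 0.2752] slope [-0.005 -0.013] foot [0.5455 0.2759] 832
```

Vial b is upright and centred: its slope of 0.02 is at noise level, so the lean is perspective. Next is a.

Call:
move_arm(rows="0 0 0 -0.001 -0.0026 0.045 0.065; 0 0 0 0 0 0.055 0.065; 0 0 0 0 0 0.025 0.065; 0 0 0 0 0 0.0095 0.065; 0 0 0 0 0 0 0.02; 0 0 0 0 0 0 0.02; 0 0 0 0 0 0 0.02; 0 0 0 0 0 0 0.02")

```text
t: 15.35
eef_pos: [0.526, 0.2253, 0.0716]
ee_rot: [-3.141, 0.002, -1.974]
force: [-1.1, 0.5, 3.6]
width: 0.0359
gripper_force: 15.0
```

```bash
python3 -c "
from h import *
delta(.4934,-.2164)"
```

```text
tool shift [ 0.4191 -0.1433 -0.0005] rpy [-1.7995e+02  9.0000e-02 -1.1310e+02] pos [0.526  0.2253 0.0716] t 15.35 w 0.035887901288770584 15.000276267528534
```

The opening is 35.9 mm, so the pads closed on the wide cap. I'll open, go 7 mm lower and regrip on the cylinder.

Call:
move_arm(rows="0 0 0 0 0 0 0.065; 0 0 0 0 0 0 0.065; 0 0 0 0 0 0.007 0.065; 0 0 0 0 0 0 0.065; 0 0 0 0 0 0 0.02; 0 0 0 0 0 0 0.02; 0 0 0 0 0 0 0.02; 0 0 0 0 0 0 0.02")

```text
t: 16.35
eef_pos: [0.5256, 0.225, 0.0637]
ee_rot: [-3.142, 0.0, -1.974]
force: [-0.2, -0.3, 0.7]
width: 0.0353
gripper_force: 15.0
```

Call:
move_arm(rows="0 0 0 0 0 0 0.02")

```text
t: 16.48
eef_pos: [0.5256, 0.225, 0.0636]
ee_rot: [-3.142, 0.0, -1.974]
force: [0.2, 0.1, -0.1]
width: 0.035
gripper_force: 15.0
```

```bash
python3 -c "
from h import *
delta(.4934,-.2164)"
```

```text
tool shift [ 4.186e-01 -1.436e-01 -1.000e-04] rpy [-1.800e+02  1.000e-02 -1.131e+02] pos [0.5256 0.225  0.0636] t 16.48 w 0.034997195689391455 14.999388009309769
```

```bash
python3 - <<'E'
from h import *
p,d=grab('side','d4');q,e=grab('scene','s4')
o=np.hstack([cv2.resize(p[270:480,170:370],(400,420)),cv2.resize(q[140:245,350:450],(400,420))]);cv2.imwrite('pics/c4.png',o)
P=np.vstack([cloud('side',d),cloud('scene',e)])
axis(P,.5252,.2248,.04,.056);axis(P,.5452,.2751,.045,.085)
t=P[np.hypot(P[:,0]-.5252,P[:,1]-.2248)<.016]; print(np.histogram(t[:,2],bins=np.arange(.03,.13,.005)))
E
```

```text
axis@z.05 [0.5254 0.2251] slope [0.003 0.013] foot [0.5253 0.2244] 239
axis@z.05 [0.5452 0.2752] slope [-0.002 -0.013] foot [0.5454 0.2759] 726
(array([ 81,  58,  73,  57,  63,  68,  68,  52,  68,  44,  32,  19,   3,
         3, 129,   5,   0,   0,   0]), array([0.03 , 0.035, 0.04 , 0.045, 0.05 , 0.055, 0.06 , 0.065, 0.07 ,
       0.075, 0.08 , 0.085, 0.09 , 0.095, 0.1  , 0.105, 0.11 , 0.115,
       0.12 , 0.125]))
```

View pics/c4.png

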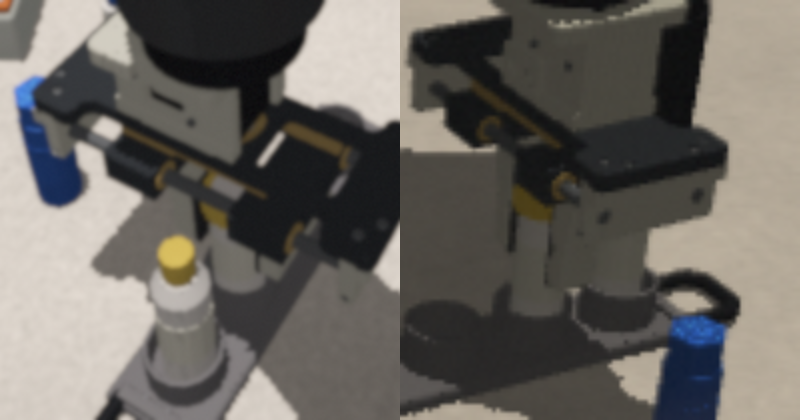

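The vial still stands seated and upright, but the pads reach the cap. I'll go 7 mm lower; the fingertips stay well above the cup rim.

Call:
move_arm(rows="0 0 0 0 0 0 0.065; 0 0 0 0 0 0 0.065; 0 0 0 0 0 0.007 0.065; 0 0 0 0 0 0 0.065; 0 0 0 0 0 0 0.02; 0 0 0 0 0 0 0.02; 0 0 0 0 0 0 0.02; 0 0 0 0 0 0 0.02")

```text
t: 17.58
eef_pos: [0.5256, 0.225, 0.0566]
ee_rot: [-3.142, 0.0, -1.974]
force: [-1.0, 0.6, -0.6]
width: 0.0345
gripper_force: 15.0
```

Call:
move_arm(rows="0 0 0 0 0 0 0.02")

```text
t: 17.7
eef_pos: [0.5256, 0.225, 0.0566]
ee_rot: [-3.141, 0.0, -1.974]
force: [0.1, -0.1, -0.6]
width: 0.0343
gripper_force: 15.0
```

```bash
python3 -c "
from h import *
delta(.4934,-.2164)"
```

```text
tool shift [ 4.186e-01 -1.435e-01 -1.000e-04] rpy [-1.7999e+02  1.0000e-02 -1.1310e+02] pos [0.5256 0.225  0.0566] t 17.7 w 0.03430662268784557 14.999909698963165
```

The fingers still catch on the 36 mm cap, so their flat faces extend above the pads. Gripping the cap squarely is sounder: it is a rigid cylinder with the mass hanging below it. I'll raise to cap mid-height.

Call:
move_arm(rows="0 0 0 0 0 0 0.065; 0 0 0 0 0 0 0.065; 0 0 0 0 0 -0.028 0.065; 0 0 0 0 0 0 0.065; 0 0 0 0 0 0 0.02; 0 0 0 0 0 0 0.02; 0 0 0 0 0 0 0.02; 0 0 0 0 0 0 0.02", squeeze=20)

```text
t: 18.7
eef_pos: [0.5254, 0.2248, 0.0842]
ee_rot: [3.141, -0.001, -1.974]
force: [0.1, 0.3, -1.8]
width: 0.0354
gripper_force: 20.0
```

Call:
move_arm(rows="0 0 0 0 0 0 0.02; 0 0 0 0 0 0 0.02")

```text
t: 18.95
eef_pos: [0.5255, 0.2249, 0.0844]
ee_rot: [3.141, -0.0, -1.974]
force: [-0.7, 0.6, -1.1]
width: 0.0355
gripper_force: 20.0
```

Call:
move_arm(rows="0 0 0 0 0 -0.01 0.02; 0 0 0 0 0 -0.03 0.02; 0 0 0 0 0 -0.04 0.02; 0 0 0 0 0 -0.03 0.02; 0 0 0 0 0 -0.01 0.02; 0 0 0 0 0 0 0.02")

```text
t: 19.7
eef_pos: [0.5256, 0.225, 0.205]
ee_rot: [-3.141, 0.001, -1.974]
force: [-0.5, 0.3, -1.9]
width: 0.0351
gripper_force: 20.0
```

```bash
python3 - <<'E'
from h import *
p,d=grab('side','d5');q,e=grab('scene','s5')
P=np.vstack([cloud('side',d),cloud('scene',e)])
axis(P,.5252,.2248,.135,.188)
t=P[(np.hypot(P[:,0]-.5252,P[:,1]-.2248)<.02)&(P[:,2]>.06)]; print('foot z',np.percentile(t[:,2],[0,1,3]))
delta(.4934,-.2164)
E
```

```text
axis@z.05 [0.5256 0.2239] slope [-0.004  0.011] foot [0.5258 0.2234] 1364
foot z [0.1324195  0.13675021 0.14011548]
tool shift [ 4.180e-01 -1.441e-01  4.000e-04] rpy [ 1.7994e+02 -8.0000e-02 -1.1312e+02] pos [0.525  0.2246 0.2034] t 19.8 w 0.03505698464678709 19.99993085861206
```

Vial a is held upright (slope about 0.01), with its foot at about 0.134 as expected. Carrying it.

Call:
move_arm(rows="0 0 0 0.018 -0.006 0 0.02; 0 0 0 0.035 -0.012 0 0.02; 0 0 0 0.045 -0.0155 0 0.02; 0 0 0 0.05 -0.017 0 0.02; 0 0 0 0.05 -0.017 0 0.02; 0 0 0 0.05 -0.017 0 0.02; 0 0 0 0.05 -0.017 0 0.02; 0 0 0 0.045 -0.0155 0 0.02")

```text
t: 20.8
eef_pos: [0.4972, -0.1388, 0.2038]
ee_rot: [3.14, -0.001, -1.974]
force: [0.4, 0.3, -0.8]
width: 0.0355
gripper_force: 20.0
```

Call:
move_arm(rows="0 0 0 0.04 -0.014 0 0.02; 0 0 0 0.025 -0.0085 0 0.02; 0 0 0 0.01 -0.0045 0 0.02; 0 0 10.6 0 0 0 0.02; 0 0 10.6 0 0 0 0.02; 0 0 10.6 0 0 0 0.02; 0 0 10.6 0 0 0 0.02; 0 0 0 0 0 0 0.02")

```text
t: 21.8
eef_pos: [0.4936, -0.2158, 0.2041]
ee_rot: [3.141, -0.001, -2.712]
force: [-0.2, 0.1, -1.0]
width: 0.035
gripper_force: 20.0
```

```bash
python3 -c "
from h import *
delta(.4934,-.2164,.0735)"
```

```text
tool shift [ 0.0004 -0.0006  0.1306] rpy [ 1.7997e+02 -4.0000e-02 -1.5541e+02] pos [ 0.4936 -0.2158  0.2041] t 21.8 w 0.03504332401400983 20.001348853111267
```

Call:
move_arm(rows="0 0 0 0 0 0.03 0.02; 0 0 0 0 0 0.045 0.02; 0 0 0 0 0 0.035 0.02; 0 0 0 0 0 0.012 0.02; 0 0 0 0 0 0.006 0.02; 0 0 0 0 0 0.002 0.02; 0 0 0 0 0 0 0.02; 0 0 0 0 0 0 0.02")

```text
t: 22.8
eef_pos: [0.4945, -0.2161, 0.0754]
ee_rot: [-3.141, 0.001, -2.714]
force: [-0.5, 0.9, -0.8]
width: 0.0354
gripper_force: 20.0
```

```bash
python3 - <<'E'
from h import *
p,d=grab('side','d6');q,e=grab('scene','s6')
P=np.vstack([cloud('side',d),cloud('scene',e)])
axis(P,.4934,-.2164,.032,.068)
t=P[(np.hypot(P[:,0]-.4934,P[:,1]+.2164)<.02)]; print(np.histogram(t[:,2],bins=np.arange(0,.12,.01))[0])
delta(.4934,-.2164,.0735)
E
```

```text
axis@z.05 [ 0.4937 -0.2153] slope [-0.009  0.009] foot [ 0.4941 -0.2158] 469
[123  99 142 150 159 116  80  71  70 128   1]
tool shift [0.001  0.0001 0.0016] rpy [-1.7997e+02  5.0000e-02 -1.5549e+02] pos [ 0.4943 -0.2161  0.0751] t 22.9 w 0.03529916128135492 19.999904930591583
```

Vial a is upright and centred. Lowering 1.5 mm more and releasing.

Call:
move_arm(rows="0 0 0 0 0 0.0015 0.02; 0 0 0 0 0 0 0.02; 0 0 0 0 0 0 0.065; 0 0 0 0 0 0 0.065; 0 0 0 0 0 0 0.065; 0 0 0 0 0 -0.035 0.065; 0 0 0 0 0 -0.05 0.065; 0 0 0 0 0 -0.045 0.065")

```text
t: 23.9
eef_pos: [0.4939, -0.2161, 0.2047]
ee_rot: [-3.141, 0.0, -2.714]
force: [0.3, -0.3, 0.7]
width: 0.065
gripper_force: 0.0
```

```bash
python3 -c "
from h import *
delta(.5452,.2751,.205)"
```

```text
tool shift [-2.504e-01  4.257e-01 -3.000e-04] rpy [-179.99    0.   -155.49] pos [ 0.4939 -0.2161  0.2047] t 23.9 w 0.0650216230533303 0.0
```

Call:
move_arm(rows="0 0 0 -0.025 0.0426 0 0.065; 0 0 0 -0.025 0.0426 0 0.065; 0 0 0 -0.025 0.0426 0 0.065; 0 0 0 -0.025 0.0426 0 0.065; 0 0 0 -0.025 0.0426 0 0.065; 0 0 0 -0.025 0.0426 0 0.065; 0 0 0 -0.025 0.0426 0 0.065; 0 0 0 -0.025 0.0426 0 0.065")

```text
t: 24.9
eef_pos: [0.5346, 0.1787, 0.2032]
ee_rot: [3.142, 0.0, -2.714]
force: [1.0, -0.2, 0.0]
width: 0.0652
gripper_force: 0.0
```

Call:
move_arm(rows="0 0 0 -0.025 0.0426 0 0.065; 0 0 0 -0.025 0.0426 0 0.065; 0 0 -10.6 0 0 0 0.065; 0 0 -10.6 0 0 0 0.065; 0 0 -10.6 0 0 0 0.065; 0 0 -10.6 0 0 0 0.065; 0 0 0 0 0 0 0.065")

```text
t: 25.78
eef_pos: [0.5448, 0.2752, 0.203]
ee_rot: [3.141, -0.0, -1.975]
force: [0.4, -0.4, 0.8]
width: 0.0649
gripper_force: 0.0
```

```bash
python3 - <<'E'
from h import *
delta(.5452,.2751,.0705)
p,d=grab('side','d7');q,e=grab('scene','s7')
P=np.vstack([cloud('side',d),cloud('scene',e)])
for c in((.4934,-.2164),(.5462,-.1924),(.599,-.1685)):axis(P,*c)
axis(P,.5452,.2751,.045,.085)
E
```

```text
tool shift [-1.000e-04 -5.000e-04  1.325e-01] rpy [ 1.7999e+02 -1.0000e-02 -1.1317e+02] pos [0.5448 0.2752 0.203 ] t 25.77 w 0.06489604312909893 0.0
axis@z.05 [ 0.4934 -0.2155] slope [-0.007 -0.005] foot [ 0.4937 -0.2153] 676
axis@z.05 [ 0.5453 -0.1923] slope [-0.013 -0.003] foot [ 0.5459 -0.1921] 692
axis@z.05 [ 0.5982 -0.1685] slope [-0.014 -0.01 ] foot [ 0.5988 -0.168 ] 693
axis@z.05 [0.5453 0.2753] slope [-0.006 -0.014] foot [0.5457 0.276 ] 840
```

Call:
move_arm(rows="0 0 0 0 -0.0005 0.045 0.065; 0 0 0 0 0 0.055 0.065; 0 0 0 0 0 0.025 0.065; 0 0 0 0 0 0.008 0.065; 0 0 0 0 0 0 0.02; 0 0 0 0 0 0 0.02; 0 0 0 0 0 0 0.02; 0 0 0 0 0 0 0.02", squeeze=15)

```text
t: 26.88
eef_pos: [0.5456, 0.2753, 0.0709]
ee_rot: [-3.141, 0.001, -1.974]
force: [-0.2, -0.1, -0.6]
width: 0.0309
gripper_force: 0.0
```

Call:
move_arm(rows="0 0 0 0 0 0 0.02; 0 0 0 0 0 -0.03 0.02; 0 0 0 0 0 -0.05 0.02; 0 0 0 0 0 -0.055 0.02; 0 0 0 0 0 0 0.02")

```text
t: 27.5
eef_pos: [0.5474, 0.2765, 0.2103]
ee_rot: [-3.137, 0.008, -1.973]
force: [-0.3, 1.1, -0.9]
width: 0.0295
gripper_force: 15.0
```

```bash
python3 -c "
from h import *
delta(.4406,-.2403)"
```

```text
tool shift [ 0.5174 -0.1043 -0.0035] rpy [-179.75    0.44 -113.07] pos [0.5474 0.2765 0.2103] t 27.5 w 0.029461073687193255 14.996147738092986
```

Call:
move_arm(rows="0 0 0 0.02 -0.004 0 0.02; 0 0 0 0.035 -0.007 0 0.02; 0 0 0 0.05 -0.01 0 0.02; 0 0 0 0.05 -0.01 0 0.02; 0 0 0 0.05 -0.01 0 0.02; 0 0 0 0.05 -0.01 0 0.02; 0 0 0 0.05 -0.01 0 0.02; 0 0 0 0.05 -0.01 0 0.02")

```text
t: 28.5
eef_pos: [0.4693, -0.0814, 0.204]
ee_rot: [3.14, -0.001, -1.974]
force: [1.1, 0.3, -0.5]
width: 0.0298
gripper_force: 15.0
```

Call:
move_arm(rows="0 0 0 0.05 -0.01 0 0.02; 0 0 0 0.05 -0.01 0 0.02; 0 0 0 0.04 -0.008 0 0.02; 0 0 0 0.021 -0.004 0 0.02; 0 0 10.6 0 0 0 0.02; 0 0 10.6 0 0 0 0.02; 0 0 10.6 0 0 0 0.02; 0 0 10.6 0 0 0 0.02")

```text
t: 29.5
eef_pos: [0.4359, -0.2401, 0.2037]
ee_rot: [3.14, -0.002, -2.721]
force: [0.2, -0.1, -1.3]
width: 0.0297
gripper_force: 15.0
```

Call:
move_arm(rows="0 0 0 0 0 0 0.02; 0 0 0 0 0 0 0.02")

```text
t: 29.75
eef_pos: [0.4369, -0.24, 0.2044]
ee_rot: [3.141, -0.001, -2.71]
force: [0.0, 0.7, -0.4]
width: 0.0297
gripper_force: 15.0
```

```bash
python3 -c "
from h import *
delta(.4406,-.2403,.0602)"
```

```text
tool shift [-0.0034 -0.0019  0.1442] rpy [ 1.7996e+02 -6.0000e-02 -1.5528e+02] pos [ 0.4369 -0.24    0.2044] t 29.75 w 0.02965712342206144 14.996311643481022
```

Call:
move_arm(rows="0 0 0 -0.0034 -0.0018 0.035 0.02; 0 0 0 0 0 0.05 0.02; 0 0 0 0 0 0.038 0.02; 0 0 0 0 0 0.012 0.02; 0 0 0 0 0 0.007 0.02; 0 0 0 0 0 0.002 0.02; 0 0 0 0 0 0 0.02; 0 0 0 0 0 0 0.02")

```text
t: 30.75
eef_pos: [0.442, -0.2403, 0.0619]
ee_rot: [-3.141, 0.001, -2.714]
force: [-0.7, 0.5, -0.5]
width: 0.03
gripper_force: 15.0
```

```bash
python3 -c "
from h import *
delta(.4406,-.2403,.0602)"
```

```text
tool shift [0.0013 0.0006 0.0017] rpy [-1.7995e+02  8.0000e-02 -1.5549e+02] pos [ 0.442  -0.2403  0.0619] t 30.75 w 0.029969063586976003 14.996144789147365
```

Call:
move_arm(rows="0 0 0 0 0 0.0015 0.02; 0 0 0 0 0 0 0.02; 0 0 0 0 0 0 0.065; 0 0 0 0 0 0 0.065; 0 0 0 0 0 0 0.065; 0 0 0 0 0 -0.04 0.065; 0 0 0 0 0 -0.055 0.065; 0 0 0 0 0 -0.055 0.065")

```text
t: 31.75
eef_pos: [0.4411, -0.2402, 0.2111]
ee_rot: [3.141, -0.001, -2.714]
force: [1.0, 0.2, -0.3]
width: 0.0649
gripper_force: 0.0
```

Call:
move_arm(rows="0 0 0 0 0.05 0 0.065; 0 0 0 0 0.05 0 0.065; 0 0 0 0 0.05 0 0.065; 0 0 0 0 0.05 0 0.065; 0 0 0 0 0 0 0.065; 0 0 0 0 0 0 0.065")

```text
t: 32.5
eef_pos: [0.3587, -0.058, 0.2098]
ee_rot: [-3.141, 0.001, -2.712]
force: [0.5, 1.0, -0.5]
width: 0.0647
gripper_force: 0.0
```

```bash
python3 - <<'E'
from h import *
p,d=grab('side','d8');q,e=grab('scene','s8')
P=np.vstack([cloud('side',d),cloud('scene',e)])
for c in((.4406,-.2403),(.4934,-.2164),(.5462,-.1924),(.599,-.1685)):
  axis(P,*c); t=P[np.hypot(P[:,0]-c[0],P[:,1]-c[1])<.016]; print('top',np.percentile(t[:,2],98.5).round(4))
cv2.imwrite('pics/s8c.png',cv2.resize(q[150:370,140:460],(800,550)))
E
```

```text
axis@z.05 [ 0.4408 -0.2396] slope [-0.02  -0.005] foot [ 0.4418 -0.2394] 694
top 0.1083
axis@z.05 [ 0.4934 -0.2155] slope [-0.01  -0.006] foot [ 0.4939 -0.2152] 682
top 0.0934
axis@z.05 [ 0.5453 -0.1922] slope [-0.018 -0.001] foot [ 0.5462 -0.1922] 696
top 0.0991
axis@z.05 [ 0.5982 -0.1686] slope [-0.009 -0.007] foot [ 0.5986 -0.1683] 717
top 0.105
```

View pics/s8c.png

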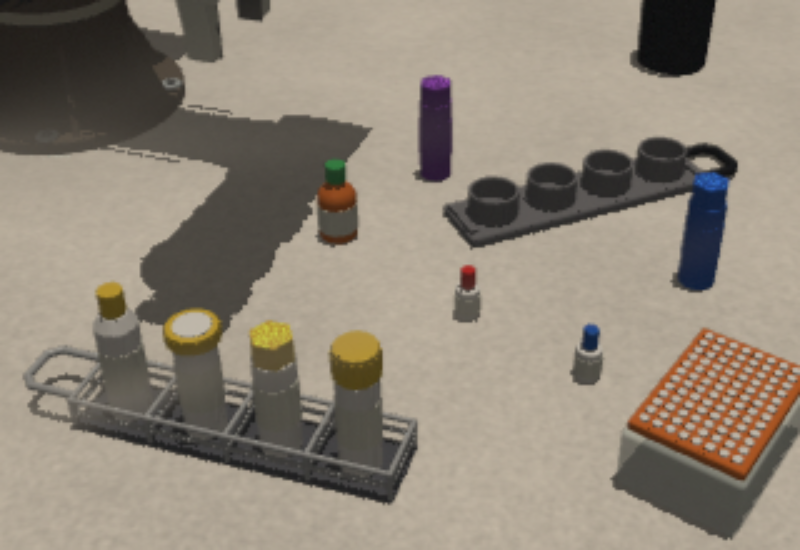

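All four vials stand upright in order from the handle: c (120,360), a (195,370), b (275,390), d (357,400). Their tops match the heights given and the robot is clear.

```bash
python3 -c "
from station import arm
print(arm.job_done())"
```

```text
the job is handed in; nothing more can be done
None
```

All four vials stand upright in the wire rack in the order c, a, b, d from the handle, and the job was handed in at about 33 s; vial a was gripped by its cap, because the fingers closed on the wide cap each time I tried the cylinder.

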